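Hang a freshly printed plaque on the drying tree

ROBOT

A 6-joint arm with a two-finger parallel gripper is mounted at the origin on the work surface. World frame = base frame: x ahead of the robot, y to its left, z up, the work surface at z = 0. Lengths are in m, angles in rad, forces in N, time in s.
With the tool pointing down it reaches from about 0.375 to 0.975 m from the base axis. Payload 3.8 kg.
Tool frame: the origin (TCP) lies at the very end of the fingers, on their centre line; the grasp point (between the pads) lies 19 mm behind it; z points along the fingers, y is the line along which they close (so a half turn about z gives the same grasp; the last joint's range is limited). The gripper opens to 88 mm and grips with 3 to 60 N. Pads are 18 mm wide; open, the fingers measure 123 mm over their backs; the gripper's body (75 mm by 187 mm) begins 45 mm behind the grasp point.
Start: joints at [-1.212, 0.264, 1.604, -0, 1.274, -0.037], TCP at [0.26, -0.623, 0.239] pointing down, gripper open.
Joint ranges: [-2.63, 2.63], [-0.94, 2.18], [0.31, 2.57], [-1.31, 4.45], [0, 2.66], [-2.55, 2.55]. Speed limits (rad/s): [2.57, 2.57, 3.14, 3.14, 3.14, 3.14].

INTERFACE

Orientations are given as a 3x3 rotation matrix whose columns are the frame's x, y, z axes.
In Python, from station import ctrl, eyes gives the robot as it stands.
- The arm moves only by the shell command python3 -m pendant 'ROWS' [FORCE]. ROWS is JSON, a list of rows, each a list of 5 numbers: the shift along the tool's x, y, z in units of 300 mm (1.0 is 300 mm), then the turn about the tool's z in units of 120 degrees (1.0 is 120 degrees), then the gripper's target within -1 to 1 (fully open at 1, half-way at 0, shut at -1). A call has 1 to 20 rows; each row is the pose to reach, as a shift and turn from the pose commanded when the call began, along the tool's axes at that moment; what a row does not reach only later rows make up. A row lasts 1/10 s, in which the tool goes at most 50 mm and 8.59 degrees, less where a joint would pass 70% of its speed; a pose out of reach is approached as far as the arm can. A call with a number of a shift or a turn outside -1 to 1 is refused whole. A call with a gripper value outside its range is refused whole. The fingers move at their own pace and stop on an object; FORCE is the grip in N (left out, the last holds). Time passes only in rows, so rows that repeat a pose let the fingers close. It gives the time, the measured TCP pose, the force, the opening and the grip force at its end, in the units of the state.
- ctrl.get_state(): the state, without advancing time (a new reading comes with each control period).
- eyes.grab_frame(name): name is "scene" or "top" or "wrist"; returns (picture, depth): 400x640x3 uint8, blue, green, red; 400x640 float32, m along the optical axis (not along the pixel's ray), 0 where there is no reading.
- eyes.camera_info(name): a dict with "fx", "fy", "cx", "cy" (pixels), "rvec" (rotation vector, rad) and "tvec" (3), from world to camera coordinates, as OpenCV has them. Camera axes: x right, y down, z forward; pixel columns grow to the right and rows downward; lengths in m; the calibration is good to about 2 mm. A picture is of the moment at which its call begins: read the wrist's pose just before it. camera_info takes no time and is no camera call; for the wrist camera it gives the pose at the moment of the call.
- ctrl.job_done(): hands the job in; it is judged then, once.
The state is a dict: "t": time; "joint_positions": joint angles; "qd": joint speeds; "joint_efforts": joint torques, N m; "position": TCP position; "tool_rot": TCP orientation; "wrist_force": force on the tool from outside, world axes, zero at the start; "wrist_torque": the same for the moment, N m; "opening": finger opening in m; "grasp_force": force on a finger pad.
Only numpy, scipy, OpenCV 4.12 (cv2) and the standard library are available. Lean on these libraries where they do the work, as an engineer would, in place of code of your own. Each camera call takes 0.05 s, during which the arm holds its last target. There are 200 camera calls.

TASK

Turn the drying tree gently by its branches until the empty branch points to the front of the bench, towards you, then take the plaque with the yellow decal out of the wooden rack and hang it by its hole on that branch. Slide it along the branch until you feel it bear firmly on the rubber collar, but do not force it, as the ware chips easily, and let go so that it hangs there quietly. The other plaques must stay on their branches and in the rack, and the mugs and the bowl where they are.

Things in the scene. Friction and masses are not known exactly. Their poses are not given: they have to be found in the camera images.
- tree: turning part of the drying tree: 20 mm aluminium post, white hub, black ball on top (231 mm high), four steel branches at right angles, three of them with a pink plaque. Origin on the turning axis at bench height; x points along the empty branch, z up. Turns endlessly either way with 0.2 N m of bearing friction (2 to 3 N sideways on a branch) and stays where it is left
- branch_tip (a point): centre of the 12 mm red ball at the end of the empty branch, 110 mm from the post axis, 205 mm above the bench; axes as tree. The branch is a straight 7 mm rod that rises outward at 5 degrees; its axis is 200 mm above the bench at 50 mm from the post axis. The other three are alike
- branch_root (a point): point on the axis of the empty branch 40 mm from the post axis, 199 mm above the bench; axes as tree. The black rubber collar (26 mm across, 5 mm thick, upright outer face) is a tight push fit (40 N to shift): that face is anywhere from 44 to 64 mm from the post axis, no reading tells where. Feel for it slowly: hard rubber; about 7 N held for a moment is a firm seat, and the ware chips at 12 N
- tree_front (a point): front edge of the tree's fixed round foot (170 mm across, 14 mm high, 30 mm at the post), 85 mm straight in front of the post axis on the robot's side, 12 mm above the bench. x points away from the robot, square to the bench's front edge; y left, z up; it does not turn with the tree
- plaque_center (a point): middle of the plaque to hang: white ceramic, 52 mm wide, 9 mm thick, 100 mm tall, yellow top edge and yellow decal with orange dots on both faces, 0.08 to 0.15 kg. Stands upright in one of the rack's slots, underside 8 mm above the bench, the lowest 18 mm inside the slot. x across its thickness, y along its width, z up. Hold it by its side edges
- plaque_hole (a point): centre of that plaque's round 16 mm hole, 30 mm above its middle, 20 mm below its top edge; the hole runs along x. Axes as the plaque
- rack: fixed wooden rack, 147 x 84 mm, 26 mm high, with three parallel 12 mm wide slots 45 mm apart. Origin under its middle, on the bench; the slots run along its y, at x = -45, 0 and 45 mm
- blank1_center (a point): middle of a plain white plaque of the same size (all white) standing in the rack; leave it there
- blank2_center (a point): middle of the other plain white plaque in the rack; leave it there
- hung1_center (a point): middle of a pink ceramic plaque, 52 mm wide, 9 mm thick, 100 mm tall, with a round 16 mm hole, hanging loose by its hole on the branch 90 degrees counter-clockwise (from above) from the empty one; about 170 mm above the bench. It must stay on its branch
- hung2_center (a point): middle of a pink ceramic plaque, 52 mm wide, 9 mm thick, 100 mm tall, with a round 16 mm hole, hanging loose by its hole on the branch 180 degrees counter-clockwise (from above) from the empty one; about 170 mm above the bench. It must stay on its branch
- hung3_center (a point): middle of a pink ceramic plaque, 52 mm wide, 9 mm thick, 100 mm tall, with a round 16 mm hole, hanging loose by its hole on the branch 270 degrees counter-clockwise (from above) from the empty one; about 170 mm above the bench. It must stay on its branch
- mug1_center (a point): middle of a loose white mug with yellow and orange stripes, 78 mm across, 95 mm tall, with a side handle; leave it alone
- mug2_center (a point): middle of a loose second striped mug, 78 mm across, 95 mm tall, with a side handle; leave it alone
- mug3_center (a point): middle of a loose plain white mug, 78 mm across, 95 mm tall, with a side handle; leave it alone
- bowl_center (a point): middle of a loose blue ceramic bowl, 120 mm across, 55 mm tall; leave it alone
Things that resemble listed ones, but are neither listed nor needed, are in the scene too. Leave any green look-alike of the part that bears plaque_center alone.

How it is judged:
By the outcome, as a careful person would: the job done as asked, in the order asked, and still so for the second after the job is handed in, with the robot touching nothing.
It also fails if it takes over 72 s, if anything falls off the work surface, if the arm or the gripper's body presses on something with over 40 N, if the wrist force passes 120 N, or if a joint passes its speed limit or range.

## Working session

There is one attempt and no reset: what is moved stays moved. The work goes in short steps, Python scripts to look and compute and a shell command to move; the robot and the scene stay as the last step left them, time stands still between calls to the robot, and variables do not carry over. Pictures are saved under pics/ and viewed, at most 13 in all, crops included, and the job is handed in when it is done.

```bash
ls; mkdir -p pics
cat > h.py <<'E'
import numpy as np,cv2
from station import ctrl,eyes
def grab(n):
    i=eyes.camera_info(n); im,d=eyes.grab_frame(n)
    R=cv2.Rodrigues(np.array(i["rvec"],float))[0]; t=np.array(i["tvec"],float).ravel()
    v,u=np.mgrid[0:400,0:640]
    P=np.stack([(u-i["cx"])/i["fx"]*d,(v-i["cy"])/i["fy"]*d,d],-1)
    W=(P-t)@R
    W[d<=0]=np.nan
    return im,d,W,i
E
python3 - <<'E'
from h import *
for n in("top","scene"):
    im,d,W,i=grab(n); cv2.imwrite(f"pics/{n}0.png",im); np.save(f"{n}0.npy",W)
    R=cv2.Rodrigues(np.array(i["rvec"],float))[0]; print(n,-R.T@np.array(i["tvec"]).ravel(),i["fx"])
s=ctrl.get_state();print(s)
E
```

```text
pics
top [0.44953453 0.00707994 1.37881258] 366.04347092553445
scene [1.03169087 0.54067133 0.98549639] 390.8119228964464
{'t': 0.1, 'joint_positions': array([-1.21188518e+00,  2.64668363e-01,  1.60521684e+00,  1.52707987e-05,
        1.27371242e+00, -3.69033881e-02]), 'qd': array([ 0.00084056, -0.00227742, -0.00218161, -0.001918  , -0.0016096 ,
        0.00025147]), 'joint_efforts': array([-6.23993728e-04, -5.03618968e+01, -3.58070433e+01,  7.30562699e-02,
        2.33067566e-02, -5.86613237e-05]), 'position': array([ 0.26002968, -0.62221349,  0.23753001]), 'tool_rot': array([[ 9.22684577e-01,  3.85555048e-01, -6.90582630e-04],
       [ 3.85555657e-01, -9.22682661e-01,  1.88233760e-03],
       [ 8.85561446e-05, -2.00306191e-03, -9.99997990e-01]]), 'wrist_force': array([-0.23960418,  0.68494469, -0.49885332]), 'wrist_torque': array([-0.04062563,  0.06418455, -0.02383697]), 'grasp_force': 0.0, 'opening': 0.08788880137170801}
```

View pics/top0.png

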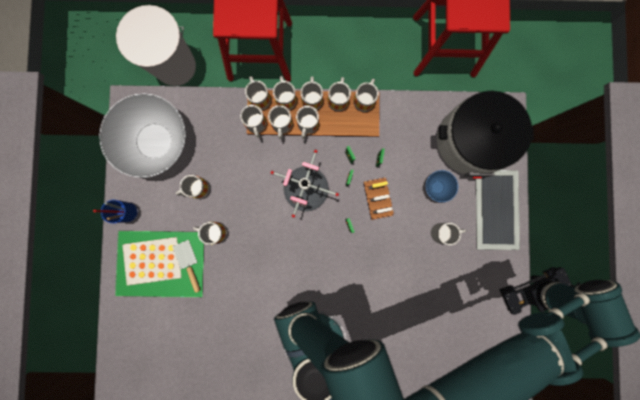

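View pics/scene0.png

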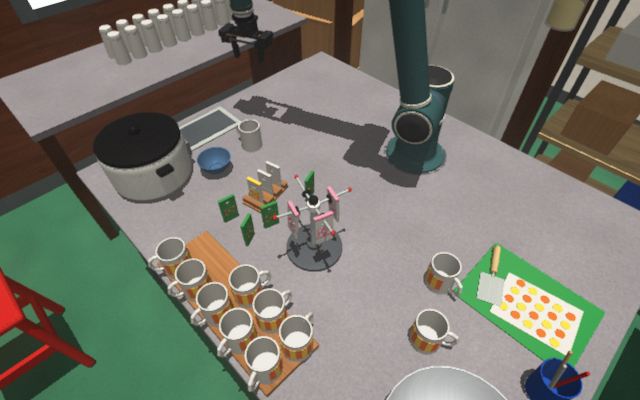

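The top view shows the tree at about px (305,185), with its empty branch pointing right to (338,194). The rack is near (380,198) with the yellow-topped plaque in the back slot at (378,184). Green look-alikes stand at (350,155), (380,157), (349,178) and (350,225).

Run:
```python
from h import *
im=cv2.imread("pics/top0.png");W=np.load("top0.npy")
hsv=cv2.cvtColor(im,cv2.COLOR_BGR2HSV)
c=im[130:250,250:410];cv2.imwrite("pics/topc.png",cv2.resize(c,None,fx=5,fy=5,interpolation=cv2.INTER_CUBIC)[:600,:800])
def comps(m,name,box,amin=2):
    u0,v0,u1,v1=box;k=np.zeros(m.shape,np.uint8);k[v0:v1,u0:u1]=m[v0:v1,u0:u1]
    n,l,s,ce=cv2.connectedComponentsWithStats(k)
    for j in range(1,n):
        if s[j,4]>=amin:
            p=W[l==j];print(name,ce[j].round(1),s[j,4],"max",np.nanmax(p[:,2]).round(3),"med",np.nanmedian(p,0).round(3),"ext",(np.nanmax(p,0)-np.nanmin(p,0)).round(3))
H,S,V=hsv[...,0],hsv[...,1],hsv[...,2]
b=(255,140,410,240)
comps(((H<6)|(H>174))&(S>150)&(V>90),"red",b)
comps(((H>150)|(H<6))&(S>50)&(S<150)&(V>120),"pink",b,8)
comps((H>45)&(H<80)&(S>100),"green",b,8)
comps((H>20)&(H<35)&(S>140)&(V>120),"yellow",b,4)
comps((S<40)&(V>200),"white",(365,180,400,220),4)
comps((H>5)&(H<19)&(S>90)&(V>60),"wood",(355,170,402,226),40)
p=W[165:205,285:325].reshape(-1,3);print("hub",np.nanmax(p[:,2]))
q=p[p[:,2]>.215];print(np.nanmean(q,0),len(q))
for u,v in((340,194),(318,152),(272,172),(292,216)):print(W[v-2:v+3,u-2:u+3].reshape(-1,3)[np.nanargmax(W[v-2:v+3,u-2:u+3,2])])
```

```text
red [315.3 150.7] 3 max 0.214 med [0.67  0.009 0.213] ext [0.003 0.003 0.004]
red [271.5 172. ] 2 max 0.212 med [0.6   0.148 0.211] ext [0.    0.003 0.003]
red [336.5 194. ] 2 max 0.217 med [ 0.532 -0.061  0.216] ext [0.    0.003 0.002]
red [293.  215.5] 2 max 0.212 med [0.461 0.076 0.211] ext [0.003 0.    0.003]
pink [315.1 150.6] 14 max 0.213 med [0.708 0.01  0.003] ext [0.051 0.015 0.218]
pink [310.2 165.9] 76 max 0.221 med [0.623 0.025 0.216] ext [0.057 0.061 0.227]
pink [287.1 177.2] 79 max 0.22 med [0.587 0.099 0.215] ext [0.081 0.04  0.22 ]
pink [271.8 172.1] 16 max 0.212 med [0.603 0.151 0.208] ext [0.038 0.036 0.214]
pink [336.7 194. ] 15 max 0.21 med [ 0.535 -0.067  0.205] ext [0.025 0.027 0.213]
pink [298.2 200. ] 88 max 0.223 med [0.511 0.06  0.215] ext [0.037 0.065 0.212]
pink [292.9 215.4] 15 max 0.214 med [0.463 0.08  0.209] ext [0.012 0.023 0.217]
green [350.  154.2] 62 max 0.105 med [ 0.683 -0.116  0.097] ext [0.043 0.026 0.059]
green [380.3 157. ] 60 max 0.105 med [ 0.675 -0.222  0.098] ext [0.049 0.015 0.07 ]
green [349.2 177.6] 37 max 0.106 med [ 0.6   -0.112  0.101] ext [0.044 0.02  0.102]
green [349.6 225.2] 40 max 0.107 med [ 0.432 -0.116  0.101] ext [0.042 0.022 0.036]
yellow [379.  184.5] 57 max 0.112 med [ 0.576 -0.218  0.107] ext [0.018 0.069 0.108]
white [381.9 196.8] 29 max 0.113 med [ 0.531 -0.225  0.108] ext [0.015 0.047 0.009]
white [384.4 209.5] 33 max 0.117 med [ 0.489 -0.234  0.109] ext [0.011 0.044 0.013]
wood [377.3 198.4] 665 max 0.09 med [ 0.529 -0.222  0.026] ext [0.152 0.114 0.091]
hub 0.2357409092534142
[0.56630989 0.05569132 0.22064909] 168
[ 0.53250641 -0.0666713   0.20478854]
[0.67279622 0.00620561 0.21232994]
[0.60258241 0.14932401 0.21221655]
[0.46277161 0.07934395 0.21423739]
```

View pics/topc.png

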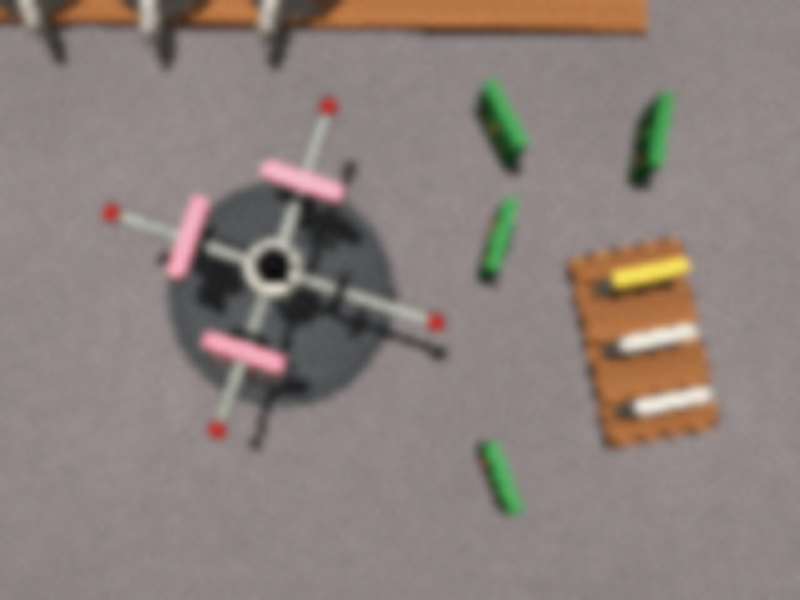

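Axis by opposite tips: (0.567, 0.043), with the tip radius about 0.11 and its height about 0.21, both as expected. The empty branch points to -108° and must go 72° clockwise to -180°.

```bash
cat >> h.py <<'E'
def go(x,y,z,yaw):
    s=ctrl.get_state();R=np.array(s["tool_rot"]);p=np.array(s["position"])
    c=np.degrees(np.arctan2(R[1,0],R[0,0]))
    d=R.T@(np.array([x,y,z])-p)
    print("shift",(d/.3).round(4),"turn",round(-(yaw-c)/120,4),"yaw now",c.round(2),"p",p.round(4),"t",s["t"])
E
python3 - <<'E'
from h import *
go(.539,-.042,.30,71.7)
W=np.load("top0.npy")
# bench back edge direction
P=[]
for u in list(range(130,240,10))+list(range(385,520,10)):
    c=W[60:120,u]; ok=np.where(abs(c[:,2])<.02)[0]
    if len(ok):P.append(c[ok[0]])
P=np.array(P);f=np.polyfit(P[:,1],P[:,0],1);print("edge slope",f,np.abs(np.polyval(f,P[:,1])-P[:,0]).max())
E
```

```text
shift [ 1.6037 -1.4264 -0.2052] turn -0.4085 yaw now 22.68 p [ 0.26   -0.6222  0.2375] t 0.1
edge slope [-6.32400167e-04  9.50645821e-01] 0.0026592416991835233
```

```bash
python3 -m pendant '[[0.2,-0.18,-0.2,0,0],[0.9,-0.8,-0.2,0,0],[0.9,-0.8,-0.2,0,0],[0.9,-0.8,-0.2,0,0],[0.9,-0.8,-0.2,0,0],[0.9,-0.8,-0.2,0,0],[0.9,-0.8,-0.2,0,0],[0.9,-0.8,-0.2,0,0],[0.9,-0.8,-0.2,0,0],[0.9,-0.8,-0.2,0,0]]'
python3 -m pendant '[[0.7,-0.62,0,-0.408,-0.1],[0.7,-0.62,0,-0.408,-0.1],[0.7,-0.62,0,-0.408,-0.1],[0.7,-0.62,0,-0.408,-0.1],[0.7,-0.62,0,-0.408,-0.1],[0.7,-0.62,0,-0.408,-0.1],[0.7,-0.62,0,-0.408,-0.1],[0.7,-0.62,0,-0.408,-0.1],[0.7,-0.62,0,-0.408,-0.1],[0.7,-0.62,0,-0.408,-0.1]]'
python3 - <<'E'
from h import *
go(.539,-.042,.185,71.7)
im,d,W,i=grab("wrist");cv2.imwrite("pics/w1.png",im);np.save("w1.npy",W)
E
```

```text
t: 1.1
position: [0.4167, -0.2972, 0.2984]
tool_rot: [[0.922, 0.387, -0.001], [0.387, -0.922, -0.0], [-0.001, 0.0, -1.0]]
wrist_force: [-0.5, 0.5, 0.4]
opening: 0.0441
grasp_force: 0.0
t: 2.1
position: [0.5384, -0.0465, 0.2986]
tool_rot: [[0.318, 0.948, -0.0], [0.948, -0.318, -0.0], [-0.0, -0.0, -1.0]]
wrist_force: [-0.5, -0.3, -0.0]
opening: 0.0394
grasp_force: 0.0
shift [ 0.015  -0.0029  0.3785] turn -0.002 yaw now 71.46 p [ 0.5384 -0.0465  0.2986] t 2.1
```

View pics/w1.png

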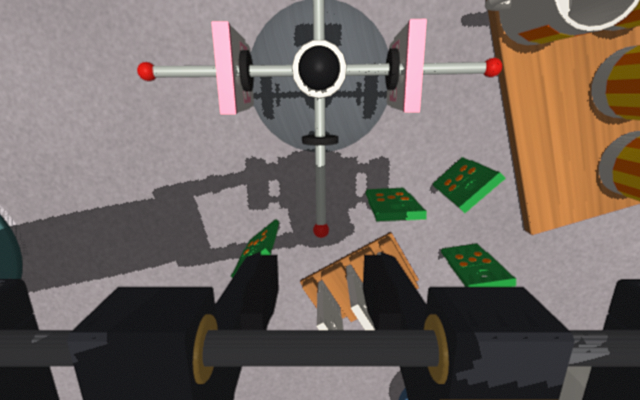

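The wrist view shows the empty branch vertical and centred: red tip at (321,230), hub ball at (319,68), finger tips at (263,265) and (378,265).

Run:
```python
from h import *
im=cv2.imread("pics/w1.png");W=np.load("w1.npy")
hsv=cv2.cvtColor(im,cv2.COLOR_BGR2HSV);H,S,V=cv2.split(hsv)
m=(((H<6)|(H>174))&(S>150)).astype(np.uint8)
for b in((310,220,332,240),(135,60,160,82),(480,58,505,77)):
    p=W[b[1]:b[3],b[0]:b[2]][m[b[1]:b[3],b[0]:b[2]]>0];p=p[p[:,2]>.19];print("tip",np.median(p,0).round(4),p[:,2].max())
p=W[48:92,298:342].reshape(-1,3);p=p[p[:,2]>.222];print("ball",(p.min(0)+p.max(0))/2,p.max(0))
p=W[155:215,310:330].reshape(-1,3);p=p[p[:,2]>.19];f=np.polyfit(p[:,1],p[:,0],1);print("branch",np.degrees(np.arctan2(-1,-f[0])))
```

```text
tip [ 0.5339 -0.0595  0.2096] 0.21189136026235614
tip [0.4641 0.0774 0.2094] 0.21213482557555996
tip [0.671  0.0101 0.2097] 0.2123942531549991
ball [0.56749445 0.04367417 0.22725268] [0.57966608 0.05574686 0.23250198]
branch -107.98125119090905
```

```bash
python3 -m pendant '[[0.015,0,0.1,0,-0.1],[0.015,0,0.2,0,-0.1],[0.015,0,0.3,0,-0.1],[0.015,0,0.35,0,-0.1],[0.015,0,0.378,0,-0.1],[0.015,0,0.378,0,-0.1],[0.015,0,0.378,0,-0.5],[0.015,0,0.378,0,-0.8],[0.015,0,0.378,0,-0.8],[0.015,0,0.378,0,-0.8],[0.015,0,0.378,0,-0.8],[0.015,0,0.378,0,-0.8]]' 3
python3 - <<'E'
from h import *
s=ctrl.get_state();p=np.array(s["position"]);R=s["tool_rot"]
a=np.array([.5675,.0437]);d=p[:2]-a;r=np.hypot(*d);print(r,np.degrees(np.arctan2(*d[::-1])),np.degrees(np.arctan2(R[1,0],R[0,0])))
for f in np.linspace(3.6,72,20):
    q=np.radians(f);print(round(r/.3*(1-np.cos(q)),3),round(-r/.3*np.sin(q),3),round(f/120,3))
E
```

```text
t: 3.35
position: [0.5404, -0.0404, 0.1855]
tool_rot: [[0.315, 0.949, 0.0], [0.949, -0.315, -0.0], [0.0, 0.0, -1.0]]
wrist_force: [0.5, 0.1, 0.2]
opening: 0.0088
grasp_force: 0.0
0.08834179637789313 -107.86469073256673 71.63987541826079
0.001 -0.018 0.03
0.002 -0.037 0.06
0.005 -0.055 0.09
0.009 -0.073 0.12
0.014 -0.091 0.15
0.021 -0.108 0.18
0.028 -0.125 0.21
0.036 -0.142 0.24
0.046 -0.158 0.27
0.056 -0.173 0.3
0.068 -0.188 0.33
0.08 -0.202 0.36
0.093 -0.215 0.39
0.107 -0.227 0.42
0.121 -0.238 0.45
0.137 -0.249 0.48
0.153 -0.258 0.51
0.169 -0.266 0.54
0.186 -0.274 0.57
0.203 -0.28 0.6
```

```bash
python3 -m pendant '[[0,-0.009,0,0.015,-0.8],[0.001,-0.018,0,0.03,-0.8],[0.002,-0.037,0,0.06,-0.8],[0.005,-0.055,0,0.09,-0.8],[0.009,-0.073,0,0.12,-0.8],[0.014,-0.091,0,0.15,-0.8],[0.021,-0.108,0,0.18,-0.8],[0.028,-0.125,0,0.21,-0.8],[0.036,-0.142,0,0.24,-0.8],[0.046,-0.158,0,0.27,-0.8],[0.056,-0.173,0,0.3,-0.8],[0.068,-0.188,0,0.33,-0.8],[0.08,-0.202,0,0.36,-0.8],[0.093,-0.215,0,0.39,-0.8],[0.107,-0.227,0,0.42,-0.8],[0.121,-0.238,0,0.45,-0.8],[0.137,-0.249,0,0.48,-0.8],[0.153,-0.258,0,0.51,-0.8],[0.161,-0.262,0,0.525,-0.8],[0.165,-0.264,0,0.533,-0.8]]'
python3 - <<'E'
from h import *
go(.5675-.088,.0437,.1855,0)
E
```

```text
t: 5.35
position: [0.4807, 0.0312, 0.1854]
tool_rot: [[0.991, 0.133, 0.0], [0.133, -0.991, -0.001], [-0.0, 0.001, -1.0]]
wrist_force: [-0.4, -1.9, -0.3]
opening: 0.0087
grasp_force: 1.1
shift [ 0.0017 -0.0417 -0.0003] turn 0.0638 yaw now 7.65 p [0.4807 0.0312 0.1854] t 5.35
```

```bash
python3 -m pendant '[[0,-0.01,0,0.016,-0.8],[0.001,-0.022,0,0.034,-0.8],[0.002,-0.034,0,0.052,-0.8],[0.002,-0.0417,0,0.064,-0.8],[0.002,-0.0417,0,0.064,-0.8],[0.002,-0.0417,0,0.064,-1],[0.002,-0.0417,0,0.064,-1],[0.002,-0.0417,0,0.064,-1],[0.002,-0.0417,0,0.064,-1],[0.002,-0.0417,0,0.064,-1]]' 5
python3 - <<'E'
from h import *
go(.5675-.088,.0437,.1855,0)
E
```

```text
t: 6.35
position: [0.4798, 0.0439, 0.1854]
tool_rot: [[1.0, -0.0, 0.0], [-0.0, -1.0, -0.0], [0.0, 0.0, -1.0]]
wrist_force: [0.3, -1.5, 0.2]
opening: 0.0065
grasp_force: 4.9
shift [-0.001   0.0007 -0.0003] turn -0.0 yaw now -0.0 p [0.4798 0.0439 0.1854] t 6.35
```

```bash
python3 -m pendant '[[0,0,0,0,-0.6],[0,0,0,0,-0.3],[0,0,0,0,-0.1],[0,0,-0.05,0,-0.1],[0,0,-0.15,0,-0.1],[-0.02,0,-0.3,0,-0.1],[-0.04,0,-0.4,0,0.3],[-0.04,0,-0.4,0,0.5],[-0.04,0,-0.4,0,1],[-0.04,0,-0.4,0,1]]'
python3 - <<'E'
from h import *
im,d,W,i=grab("wrist");cv2.imwrite("pics/w2.png",im);np.save("w2.npy",W)
H,S,V=cv2.split(cv2.cvtColor(im,cv2.COLOR_BGR2HSV))
m=(((H<6)|(H>174))&(S>150)&(W[...,2]>.19)&(W[...,2]<.22)).astype(np.uint8)
n,l,s,c=cv2.connectedComponentsWithStats(m)
for j in range(1,n):
    if s[j,4]>30:p=W[l==j];print("red",c[j].round(0),s[j,4],np.median(p,0).round(4))
im2,d2,T,_=grab("top");cv2.imwrite("pics/t2.png",im2)
# plaque
H,S,V=cv2.split(cv2.cvtColor(im2,cv2.COLOR_BGR2HSV))
m=(H>20)&(H<35)&(S>120)&(V>110);m[:, :360]=0;m[:,400:]=0;m[:175]=0;m[195:]=0
p=T[m&(T[...,2]>.095)];print("yellow",np.median(p,0),p.min(0),p.max(0))
go(.5,-.2,.3,12)
E
```

```text
t: 7.35
position: [0.467, 0.044, 0.3043]
tool_rot: [[1.0, -0.0, -0.002], [-0.0, -1.0, 0.0], [-0.002, -0.0, -1.0]]
wrist_force: [-0.1, -0.8, -0.1]
opening: 0.0695
grasp_force: 0.0
red [151.  56.] 234 [0.5686 0.1526 0.2097]
red [493.  61.] 233 [ 0.5656 -0.0647  0.2096]
red [321. 219.] 146 [0.4587 0.0447 0.2094]
yellow [ 0.57646213 -0.21567658  0.10916894] [ 0.56898856 -0.23978925  0.1051874 ] [ 0.58400957 -0.19062403  0.11571789]
shift [0.1108 0.8132 0.0115] turn -0.1 yaw now -0.0 p [0.4668 0.044  0.3035] t 7.45
```

View pics/w2.png

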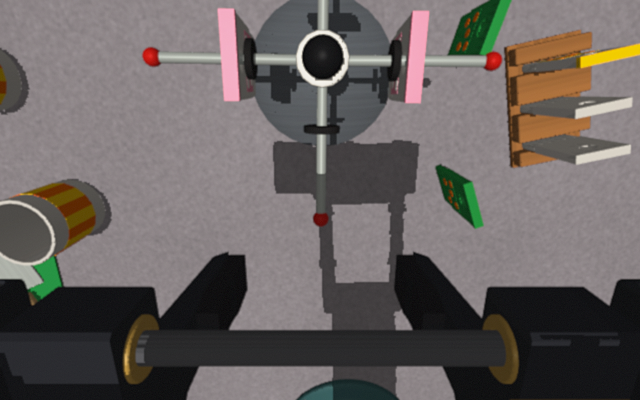

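The empty branch now points straight at the robot: tip at (321,219), hub at (322,57), and the side plaques still hang. Next I move above the rack, slightly behind the yellow plaque.

```bash
python3 -m pendant '[[0.13,0.91,0.05,-0.1,1],[0.13,0.91,0.05,-0.1,1],[0.13,0.91,0.05,-0.1,1],[0.13,0.91,0.05,-0.1,1],[0.13,0.91,0.05,-0.1,1],[0.13,0.91,0.05,-0.1,1],[0.13,0.91,0.1,-0.1,1],[0.13,0.91,0.1,-0.1,1],[0.13,0.91,0.1,-0.1,1]]'
python3 - <<'E'
from h import *
im,d,W,i=grab("wrist");cv2.imwrite("pics/w3.png",im);np.save("w3.npy",W)
H,S,V=cv2.split(cv2.cvtColor(im,cv2.COLOR_BGR2HSV))
m=((H>20)&(H<35)&(S>120)&(V>100)&(W[...,2]>.1)&(W[...,2]<.118)).astype(np.uint8)
n,l,s,c=cv2.connectedComponentsWithStats(m)
for j in range(1,n):
    if s[j,4]>100:
        p=W[l==j];b=cv2.minAreaRect((p[:,:2]*1000).astype(np.float32));print(c[j].round(0),s[j,4],np.median(p,0).round(4),b)
        v=np.linalg.svd(p[:,:2]-p[:,:2].mean(0),full_matrices=False)[2][0];print("width yaw",np.degrees(np.arctan2(v[1],v[0])))
m=((S<40)&(V>150)&(W[...,2]>.1)&(W[...,2]<.118)).astype(np.uint8)
n,l,s,c=cv2.connectedComponentsWithStats(m)
for j in range(1,n):
    if s[j,4]>100:print("white",c[j].round(0),s[j,4],np.median(W[l==j],0).round(4))
go(.5765,-.2157,.15,12)
E
```

```text
t: 8.35
position: [0.5057, -0.2277, 0.2735]
tool_rot: [[0.978, 0.208, -0.003], [0.208, -0.978, 0.002], [-0.003, -0.003, -1.0]]
wrist_force: [0.5, 0.3, 0.0]
opening: 0.0884
grasp_force: 0.0
[327. 100.] 729 [ 0.5781 -0.2165  0.108 ] ((578.1115112304688, -216.79119873046875), (9.091239929199219, 52.12385559082031), 11.995270729064941)
width yaw -77.93388414302248
white [304. 153.] 218 [ 0.5304 -0.2054  0.1077]
shift [0.238  0.0108 0.4146] turn 0.0006 yaw now 12.07 p [ 0.5062 -0.2276  0.2745] t 8.4
```

View pics/w3.png

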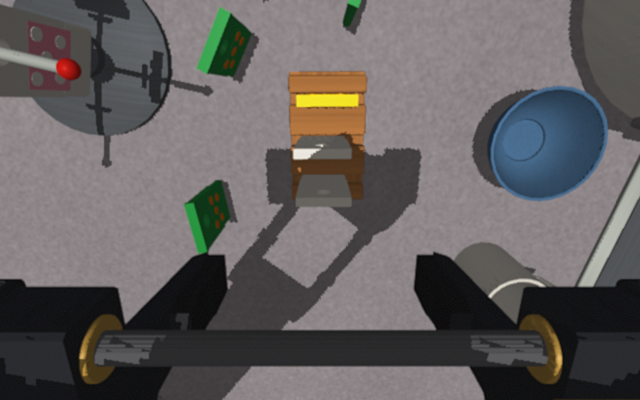

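The yellow top edge is at (327,100) and measures 9.1 × 52.1 mm, centred at (0.578, -0.217), z 0.108, as it should be. I go over it and descend.

```bash
python3 -m pendant '[[0.12,0.007,0.1,0,1],[0.243,0.014,0.25,0,1],[0.243,0.014,0.4,0,1],[0.243,0.014,0.5,0,1],[0.243,0.014,0.56,0,1],[0.243,0.014,0.6,0,1],[0.243,0.014,0.6,0,1],[0.243,0.014,0.6,0,1]]'
python3 - <<'E'
from h import *
go(.5781,-.2168,.069,12)
E
```

```text
t: 9.2
position: [0.5797, -0.2177, 0.0967]
tool_rot: [[0.978, 0.209, 0.002], [0.209, -0.978, -0.001], [0.002, 0.001, -1.0]]
wrist_force: [0.1, -0.6, 0.5]
opening: 0.0886
grasp_force: 0.0
shift [-0.0048 -0.0041  0.0922] turn 0.0004 yaw now 12.05 p [ 0.5797 -0.2177  0.0967] t 9.2
```

```bash
python3 -m pendant '[[-0.005,-0.004,0.05,0,1],[-0.005,-0.004,0.092,0,1],[-0.005,-0.004,0.092,0,1],[-0.005,-0.004,0.092,0,0.5],[-0.005,-0.004,0.092,0,0.2],[-0.005,-0.004,0.092,0,0],[-0.005,-0.004,0.092,0,0],[-0.005,-0.004,0.092,0,0],[-0.005,-0.004,0.092,0,0],[-0.005,-0.004,0.092,0,0]]' 20
python3 - <<'E'
from h import *
s=ctrl.get_state();print(s["grasp_force"],s["opening"],s["wrist_force"])
go(.5781,-.2168,.069,12)
E
```

```text
t: 10.2
position: [0.5774, -0.2172, 0.0681]
tool_rot: [[0.978, 0.208, 0.001], [0.208, -0.978, -0.0], [0.0, 0.0, -1.0]]
wrist_force: [0.0, -0.4, 1.2]
opening: 0.0512
grasp_force: 20.0
19.99338817758172 0.05119006962240345 [ 0.0383851  -0.44055967  1.22274206]
shift [ 0.0027 -0.0009 -0.0031] turn 0.0 yaw now 12.0 p [ 0.5774 -0.2172  0.0681] t 10.2
```

```bash
python3 -m pendant '[[0,0,-0.03,0,0],[0,0,-0.1,0,0],[0,0,-0.2,0,0],[0,0,-0.35,0,0],[0,0,-0.5,0,0],[0,0,-0.65,0,0],[0,0,-0.78,0,0],[0,0,-0.84,0,0],[0,0,-0.84,0,0],[0,0,-0.84,0,0]]'
python3 - <<'E'
from h import *
s=ctrl.get_state();print(s["grasp_force"],s["opening"],s["wrist_force"])
go(.405,.0445,.31,0)
E
```

```text
t: 11.2
position: [0.5768, -0.2169, 0.3194]
tool_rot: [[0.978, 0.208, -0.0], [0.208, -0.978, 0.0], [-0.0, -0.0, -1.0]]
wrist_force: [0.0, -0.2, -1.2]
opening: 0.0518
grasp_force: 20.0
19.995342736830253 0.05184755778323685 [ 0.01760314 -0.20155746 -1.22754702]
shift [-0.3789 -0.9714  0.0315] turn 0.1 yaw now 12.0 p [ 0.5768 -0.2169  0.3194] t 11.2
```

```bash
python3 -m pendant '[[-0.05,-0.06,0,0,0],[-0.15,-0.16,0,0,0],[-0.25,-0.3,0,0,0],[-0.32,-0.43,0,0.03,0],[-0.379,-0.56,0,0.05,0],[-0.379,-0.7,0,0.07,0],[-0.379,-0.82,0,0.1,0],[-0.379,-0.92,0,0.1,0],[-0.379,-0.97,0,0.1,0],[-0.379,-0.971,0,0.1,0],[-0.379,-0.971,0,0.1,0],[-0.379,-0.971,0,0.1,0],[-0.379,-0.971,0,0.1,0]]'
python3 - <<'E'
from h import *
im,d,W,i=grab("wrist");cv2.imwrite("pics/w4.png",im)
go(.41,.0445,.185,0)
E
```

```text
t: 12.5
position: [0.4053, 0.0434, 0.3191]
tool_rot: [[1.0, -0.001, -0.001], [-0.001, -1.0, -0.0], [-0.001, 0.0, -1.0]]
wrist_force: [0.8, 0.6, -1.2]
opening: 0.0514
grasp_force: 20.0
shift [ 0.0156 -0.0037  0.4477] turn -0.0007 yaw now -0.09 p [0.4054 0.0434 0.3193] t 12.55
```

View pics/w4.png

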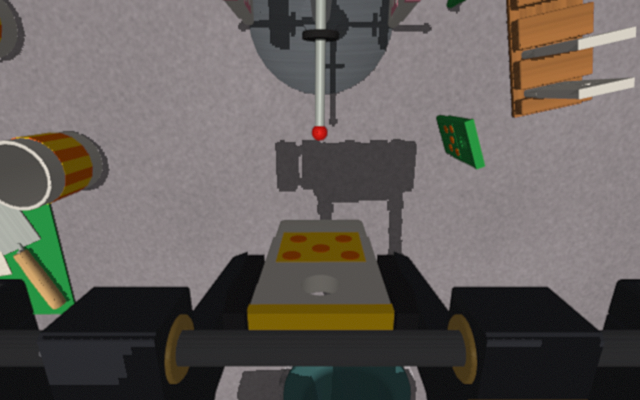

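The plaque is held squarely with its hole at (320,287), in line with the branch tip at (320,132), and the two blanks are still in the rack. I descend in front of the tip.

```bash
python3 -m pendant '[[0.015,-0.003,0.05,0,0],[0.015,-0.003,0.15,0,0],[0.015,-0.003,0.25,0,0],[0.015,-0.003,0.35,0,0],[0.015,-0.003,0.41,0,0],[0.015,-0.003,0.44,0,0],[0.015,-0.003,0.447,0,0],[0.015,-0.003,0.447,0,0],[0.015,-0.003,0.447,0,0],[0.015,-0.003,0.447,0,0]]'
python3 - <<'E'
from h import *
im,d,W,i=grab("wrist");cv2.imwrite("pics/w5.png",im)
s=ctrl.get_state();R=np.array(s["tool_rot"]);L=(W-np.array(s["position"]))@R
print(s["wrist_force"])
H,S,V=cv2.split(cv2.cvtColor(im,cv2.COLOR_BGR2HSV))
# plaque front face pts in tool frame
k=(np.abs(L[...,1])<.022)&(L[...,0]>-.003)&(L[...,0]<.012)&(L[...,2]>-.035)&(L[...,2]<.06)
p=L[k];print(len(p)); 
f=np.linalg.lstsq(np.c_[p[:,1:],np.ones(len(p))],p[:,0],rcond=None)[0];print("face x = a*y+b*z+c",f)
print("face zmin",p[:,2].min(),"y",p[:,1].min(),p[:,1].max())
m=(((H<6)|(H>174))&(S>150)&(W[...,2]>.19)&(W[...,2]<.22));m[:,:200]=0;m[:,440:]=0
q=W[m];print("tip",np.median(q,0),q.min(0),q.max(0),len(q))
go(.45,.0445,.185,0)
E
```

```text
t: 13.55
position: [0.4108, 0.0451, 0.1869]
tool_rot: [[1.0, -0.0, 0.002], [-0.0, -1.0, 0.0], [0.002, -0.0, -1.0]]
wrist_force: [-0.8, 0.5, 0.0]
opening: 0.0515
grasp_force: 20.0
[-0.24490628  0.38567774 -0.41792854]
8075
face x = a*y+b*z+c [0.00494011 0.00796907 0.00519676]
face zmin -0.03498664192236401 y -0.021992147861625427 0.021999777577075937
tip [0.4579997  0.04527557 0.20944972] [0.45208234 0.03963011 0.20475193] [0.4624311  0.05086722 0.21228765] 696
shift [0.1312 0.0022 0.006 ] turn 0.0 yaw now 0.0 p [0.4106 0.0451 0.1867] t 13.6
```

View pics/w5.png

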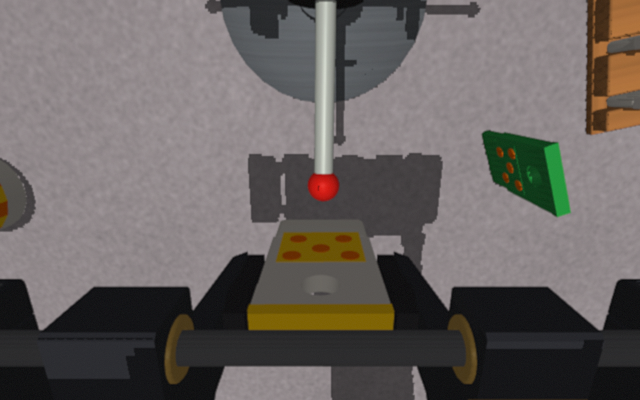

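Run:
```python
from h import *
im,d,W,i=grab("wrist");s=ctrl.get_state();R=np.array(s["tool_rot"]);L=(W-np.array(s["position"]))@R
H,S,V=cv2.split(cv2.cvtColor(im,cv2.COLOR_BGR2HSV))
m=(H>18)&(H<35)&(S>120)&(V>60);m[:308]=0;m[330:]=0;m[:,:240]=0;m[:,400:]=0
q=L[m];q=q[abs(q[:,0])<.01];print("top edge z",np.percentile(q[:,2],[5,50,95]),"y",q[:,1].min(),q[:,1].max(),"x",q[:,0].min(),q[:,0].max())
# hole: points deeper than face around expected centre
k=(abs(L[...,1])<.03)&(L[...,2]>-.036)&(L[...,2]<0)&(L[...,0]<.0035)&(L[...,0]>-.02)
k[:265]=0;k[302:]=0;k[:,295:]&=True
v,u=np.where(k&(np.abs(np.arange(640)-320)<30));print("hole px",len(u),u.min(),u.max(),v.min(),v.max(),(u.min()+u.max())/2)
Kc=np.array(eyes.camera_info("wrist")["rvec"]),np.array(eyes.camera_info("wrist")["tvec"]);I=i
K=np.array([[I["fx"],0,I["cx"]],[0,I["fy"],I["cy"]],[0,0,1.]])
ph=np.array(s["position"])+R@np.array([.0052,0,-.0199]);print(cv2.projectPoints(ph[None],Kc[0],Kc[1],K,None)[0].ravel())
go(.445,.0452,.1852,0)
```

```text
top edge z [-0.04095091 -0.03993081 -0.0371559 ] y -0.02744264798674896 0.025857402292433527 x -0.0018808377263037342 0.006811180966232444
hole px 424 302 339 279 293 320.5
[323.17366438 284.58769553]
shift [ 1.151e-01 -1.000e-04  4.600e-03] turn 0.0 yaw now 0.0 p [0.4105 0.0452 0.1865] t 13.65
```

The hole is about 1 mm left and 1.6 mm high of the tip by both camera and touch, so I correct that, then thread it slowly.

```bash
python3 -m pendant '[[0.02,0.0035,0.005,0,0],[0.05,0.0035,0.005,0,0],[0.08,0.0035,0.005,0,0],[0.1,0.0035,0.005,0,0],[0.1,0.0035,0.005,0,0],[0.1,0.0035,0.005,0,0]]'
python3 - <<'E'
from h import *
go(.475,.0442,.185,0)
print(ctrl.get_state()["wrist_force"])
E
```

```text
t: 14.25
position: [0.4399, 0.044, 0.1839]
tool_rot: [[1.0, -0.0, -0.001], [-0.0, -1.0, 0.0], [-0.001, -0.0, -1.0]]
wrist_force: [-0.2, -0.1, -1.6]
opening: 0.0512
grasp_force: 20.0
shift [ 0.1171 -0.0006 -0.0038] turn -0.0 yaw now -0.01 p [0.4399 0.044  0.1839] t 14.25
[-0.19027377 -0.07290687 -1.57076721]
```

```bash
python3 -m pendant '[[0.01,0,-0.003,0,0],[0.02,0,-0.003,0,0],[0.03,0,-0.003,0,0],[0.04,0,-0.003,0,0],[0.05,0,-0.003,0,0],[0.05,0,-0.003,0,0]]'
python3 -m pendant '[[0.01,0,0,0,0],[0.02,0,0,0,0],[0.03,0,0,0,0],[0.04,0,0,0,0],[0.05,0,0,0,0],[0.06,0,0,0,0],[0.06,0,0,0,0]]'
python3 - <<'E'
from h import *
go(.5,.044,.182,0)
print(ctrl.get_state()["wrist_force"])
im,d,W,i=grab("wrist");cv2.imwrite("pics/w6.png",im)
E
```

```text
t: 14.85
position: [0.4553, 0.044, 0.185]
tool_rot: [[1.0, -0.0, 0.0], [-0.0, -1.0, -0.0], [0.0, 0.0, -1.0]]
wrist_force: [-0.4, -0.1, -0.7]
opening: 0.0518
grasp_force: 20.0
t: 15.55
position: [0.4733, 0.044, 0.185]
tool_rot: [[1.0, -0.0, 0.0], [-0.0, -1.0, -0.0], [0.0, 0.0, -1.0]]
wrist_force: [0.4, -0.5, -0.5]
opening: 0.0518
grasp_force: 20.0
shift [0.0891 0.0001 0.0101] turn -0.0 yaw now -0.0 p [0.4733 0.044  0.185 ] t 15.55
[ 0.39116027 -0.45939925 -0.53646526]
```

View pics/w6.png

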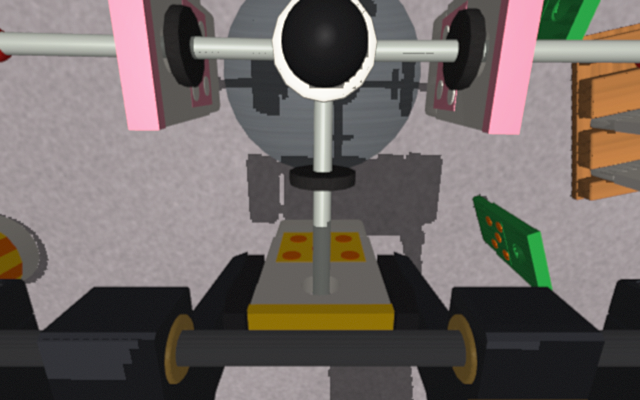

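The branch runs through the hole at (323,285), and the collar is ahead at (322,178). I slide in along the slope, then feel for contact.

```bash
python3 -m pendant '[[0.01,0,0.001,0,0],[0.02,0,0.002,0,0],[0.03,0,0.003,0,0],[0.04,0,0.004,0,0],[0.05,0,0.005,0,0],[0.06,0,0.006,0,0],[0.066,0,0.006,0,0],[0.07,0,0.006,0,0],[0.07,0,0.006,0,0],[0.07,0,0.006,0,0]]'
python3 -m pendant '[[0.001,0,0,0,0],[0.002,0,0,0,0],[0.003,0,0,0,0],[0.004,0,0.0003,0,0],[0.005,0,0.0003,0,0],[0.006,0,0.0005,0,0],[0.006,0,0.0005,0,0]]'
```

```text
t: 16.6
position: [0.4938, 0.044, 0.1832]
tool_rot: [[1.0, -0.0, -0.0], [-0.0, -1.0, 0.0], [-0.0, -0.0, -1.0]]
wrist_force: [-0.2, 0.5, 0.1]
opening: 0.0515
grasp_force: 20.0
t: 17.3
position: [0.4957, 0.044, 0.1831]
tool_rot: [[1.0, -0.0, 0.0], [-0.0, -1.0, -0.0], [0.0, 0.0, -1.0]]
wrist_force: [0.2, -0.5, -1.4]
opening: 0.0516
grasp_force: 20.0
```

Run:
```python
from h import *
im,d,W,i=grab("wrist");s=ctrl.get_state()
print(s["position"],s["wrist_force"],s["wrist_torque"])
k=(im.max(2)<60)&(W[...,2]>.17)&(W[...,2]<.225)&(abs(W[...,1]-.044)<.014)&(W[...,0]>.49)&(W[...,0]<.54)
p=W[k];print(len(p),np.percentile(p[:,0],[1,5,25,50,95]) if len(p) else 0)
```

```text
[0.49562095 0.04405471 0.18303304] [-0.63248688  0.18289658 -0.56832873] [0.00451613 0.07421088 0.0107532 ]
1564 [0.52051942 0.52100621 0.52305109 0.52452577 0.52511569]
```

```bash
cat > g.py <<'E'
import sys
from station import ctrl
s=ctrl.get_state();print(round(s["t"],2),s["position"].round(4),s["wrist_force"].round(2));sys.exit(int(s["wrist_force"][0]<-2.3))
E
python3 -m pendant '[[0.001,0,0.0001,0,0],[0.002,0,0.0002,0,0],[0.003,0,0.0003,0,0],[0.003,0,0.0003,0,0]]' >/dev/null && python3 g.py &&
python3 -m pendant '[[0.001,0,0.0001,0,0],[0.002,0,0.0002,0,0],[0.003,0,0.0003,0,0],[0.003,0,0.0003,0,0]]' >/dev/null && python3 g.py &&
python3 -m pendant '[[0.001,0,0.0001,0,0],[0.002,0,0.0002,0,0],[0.003,0,0.0003,0,0],[0.003,0,0.0003,0,0]]' >/dev/null && python3 g.py &&
python3 -m pendant '[[0.001,0,0.0001,0,0],[0.002,0,0.0002,0,0],[0.003,0,0.0003,0,0],[0.003,0,0.0003,0,0]]' >/dev/null && python3 g.py &&
python3 -m pendant '[[0.001,0,0.0001,0,0],[0.002,0,0.0002,0,0],[0.003,0,0.0003,0,0],[0.003,0,0.0003,0,0]]' >/dev/null && python3 g.py &&
python3 -m pendant '[[0.001,0,0.0001,0,0],[0.002,0,0.0002,0,0],[0.003,0,0.0003,0,0],[0.003,0,0.0003,0,0]]' >/dev/null && python3 g.py &&
python3 -m pendant '[[0.001,0,0.0001,0,0],[0.002,0,0.0002,0,0],[0.003,0,0.0003,0,0],[0.003,0,0.0003,0,0]]' >/dev/null && python3 g.py &&
python3 -m pendant '[[0.001,0,0.0001,0,0],[0.002,0,0.0002,0,0],[0.003,0,0.0003,0,0],[0.003,0,0.0003,0,0]]' >/dev/null && python3 g.py &&
python3 -m pendant '[[0.001,0,0.0001,0,0],[0.002,0,0.0002,0,0],[0.003,0,0.0003,0,0],[0.003,0,0.0003,0,0]]' >/dev/null && python3 g.py &&
python3 -m pendant '[[0.001,0,0.0001,0,0],[0.002,0,0.0002,0,0],[0.003,0,0.0003,0,0],[0.003,0,0.0003,0,0]]' >/dev/null && python3 g.py &&
python3 -m pendant '[[0.001,0,0.0001,0,0],[0.002,0,0.0002,0,0],[0.003,0,0.0003,0,0],[0.003,0,0.0003,0,0]]' >/dev/null && python3 g.py &&
python3 -m pendant '[[0.001,0,0.0001,0,0],[0.002,0,0.0002,0,0],[0.003,0,0.0003,0,0],[0.003,0,0.0003,0,0]]' >/dev/null && python3 g.py &&
python3 -m pendant '[[0.001,0,0.0001,0,0],[0.002,0,0.0002,0,0],[0.003,0,0.0003,0,0],[0.003,0,0.0003,0,0]]' >/dev/null && python3 g.py &&
python3 -m pendant '[[0.001,0,0.0001,0,0],[0.002,0,0.0002,0,0],[0.003,0,0.0003,0,0],[0.003,0,0.0003,0,0]]' >/dev/null && python3 g.py &&
python3 -m pendant '[[0.001,0,0.0001,0,0],[0.002,0,0.0002,0,0],[0.003,0,0.0003,0,0],[0.003,0,0.0003,0,0]]' >/dev/null && python3 g.py
```

```text
17.75 [0.4966 0.0441 0.183 ] [ 0.26 -0.73 -1.01]
18.15 [0.4975 0.0441 0.1829] [ 0.17 -0.1  -1.83]
18.55 [0.4984 0.044  0.1828] [-0.03  0.83 -0.58]
18.95 [0.4993 0.044  0.1827] [ 0.16  0.26 -0.46]
19.35 [0.5002 0.044  0.1826] [-0.17 -0.77 -1.17]
19.75 [0.5011 0.044  0.1825] [ 0.2   0.62 -1.2 ]
20.15 [0.502  0.044  0.1824] [ 0.14  0.16 -0.84]
20.55 [0.5029 0.0441 0.1823] [-0.39  0.61 -0.74]
20.95 [0.5038 0.044  0.1822] [-0.19  0.16 -0.62]
21.35 [0.5047 0.044  0.1821] [-0.58  0.16 -0.71]
21.75 [0.5056 0.0441 0.1821] [-0.12  0.24 -1.32]
22.15 [0.5065 0.0441 0.182 ] [-0.6   0.54 -0.22]
22.55 [0.5074 0.044  0.1818] [ 0.54 -0.03 -1.5 ]
22.95 [0.5083 0.044  0.1818] [ 1.02  0.11 -1.52]
23.35 [0.5092 0.0441 0.1817] [ 0.53 -0.24 -0.43]
```

```bash
python3 -m pendant '[[0.001,0,0.0001,0,0],[0.002,0,0.0002,0,0],[0.003,0,0.0003,0,0],[0.003,0,0.0003,0,0]]' >/dev/null && python3 g.py &&
python3 -m pendant '[[0.001,0,0.0001,0,0],[0.002,0,0.0002,0,0],[0.003,0,0.0003,0,0],[0.003,0,0.0003,0,0]]' >/dev/null && python3 g.py &&
python3 -m pendant '[[0.001,0,0.0001,0,0],[0.002,0,0.0002,0,0],[0.002,0,0.0002,0,0]]' >/dev/null && python3 g.py &&
python3 -m pendant '[[0.001,0,0.0001,0,0],[0.002,0,0.0002,0,0],[0.002,0,0.0002,0,0]]' >/dev/null && python3 g.py &&
python3 -m pendant '[[0.001,0,0.0001,0,0],[0.002,0,0.0002,0,0],[0.002,0,0.0002,0,0]]' >/dev/null && python3 g.py &&
python3 -m pendant '[[0.001,0,0.0001,0,0],[0.002,0,0.0002,0,0],[0.002,0,0.0002,0,0]]' >/dev/null && python3 g.py &&
python3 -m pendant '[[0.001,0,0.0001,0,0],[0.002,0,0.0002,0,0],[0.002,0,0.0002,0,0]]' >/dev/null && python3 g.py &&
python3 -m pendant '[[0.001,0,0.0001,0,0],[0.002,0,0.0002,0,0],[0.002,0,0.0002,0,0]]' >/dev/null && python3 g.py &&
python3 -m pendant '[[0.001,0,0.0001,0,0],[0.002,0,0.0002,0,0],[0.002,0,0.0002,0,0]]' >/dev/null && python3 g.py &&
python3 -m pendant '[[0.001,0,0.0001,0,0],[0.002,0,0.0002,0,0],[0.002,0,0.0002,0,0]]' >/dev/null && python3 g.py &&
python3 -m pendant '[[0.001,0,0.0001,0,0],[0.002,0,0.0002,0,0],[0.002,0,0.0002,0,0]]' >/dev/null && python3 g.py &&
python3 -m pendant '[[0.001,0,0.0001,0,0],[0.002,0,0.0002,0,0],[0.002,0,0.0002,0,0]]' >/dev/null && python3 g.py &&
python3 -m pendant '[[0.001,0,0.0001,0,0],[0.002,0,0.0002,0,0],[0.002,0,0.0002,0,0]]' >/dev/null && python3 g.py
```

```text
23.75 [0.5101 0.044  0.1816] [-0.13  0.48 -2.11]
24.15 [0.511  0.044  0.1815] [-0.51  0.19 -1.01]
24.45 [0.5116 0.044  0.1815] [ 0.15  0.26 -1.72]
24.75 [0.5122 0.044  0.1814] [-0.53 -0.58 -0.7 ]
25.05 [0.5128 0.044  0.1813] [-0.27 -0.6  -0.48]
25.35 [0.5134 0.0441 0.1813] [-0.45 -0.6  -0.75]
25.65 [0.514  0.044  0.1812] [ 0.23 -0.34 -0.79]
25.95 [0.5144 0.0441 0.1811] [ 0.17  0.14 -0.79]
26.25 [0.5145 0.0441 0.1808] [-2.63  0.3   0.35]
```

```bash
python3 g.py; python3 -m pendant '[[0.0007,0,0,0,0],[0.0007,0,0,0,0]]' >/dev/null; python3 g.py;python3 -m pendant '[[0.0007,0,0,0,0],[0.0007,0,0,0,0]]' >/dev/null; python3 g.py
```

```text
26.25 [0.5145 0.0441 0.1808] [-2.63  0.3   0.35]
26.45 [0.5145 0.0441 0.1808] [-4.48 -0.36  0.68]
26.65 [0.5145 0.0441 0.1807] [-5.75  0.25  0.99]
```

```bash
python3 -m pendant '[[0.0007,0,0,0,0],[0.0007,0,0,0,0],[0.0007,0,0,0,0]]' >/dev/null; python3 g.py;python3 -m pendant '[[0,0,0,0,0],[0,0,0,0,0],[0,0,0,0,0]]' >/dev/null; python3 g.py; python3 -m pendant '[[0,0,0,0,0],[0,0,0,0,0]]' >/dev/null; python3 g.py
```

```text
26.95 [0.5145 0.044  0.1806] [-6.84 -0.37  0.25]
27.25 [0.5145 0.0441 0.1806] [-6.06 -0.45  0.28]
27.45 [0.5145 0.0441 0.1806] [-5.8   1.27  0.68]
```

```bash
python3 -m pendant '[[0.0006,0,0,0,0],[0.0006,0,0,0,0],[0.0006,0,0,0,0]]' >/dev/null; python3 g.py;python3 -m pendant '[[0,0,0,0,0],[0,0,0,0,0]]' >/dev/null; python3 g.py; python3 -m pendant '[[0,0,0,0,0],[0,0,0,0,0]]' >/dev/null; python3 g.py; python3 -m pendant '[[0,0,0,0,0],[0,0,0,0,0]]' >/dev/null; python3 g.py
```

```text
27.75 [0.5145 0.0441 0.1805] [-5.19 -0.15  0.81]
27.95 [0.5145 0.044  0.1805] [-6.61 -0.02  0.88]
28.15 [0.5145 0.044  0.1805] [-6.44  0.9   0.5 ]
28.35 [0.5146 0.0441 0.1805] [-7.43  0.13  0.47]
```

```bash
python3 -m pendant '[[0.0008,0,0,0,0],[0.0008,0,0,0,0],[0.0008,0,0,0,0]]' >/dev/null; python3 g.py;python3 -m pendant '[[0,0,0,0,0],[0,0,0,0,0]]' >/dev/null; python3 g.py; python3 -m pendant '[[0,0,0,0,0],[0,0,0,0,0]]' >/dev/null; python3 g.py; python3 -m pendant '[[0,0,0,0,0],[0,0,0,0,0]]' >/dev/null; python3 g.py
```

```text
28.65 [0.5146 0.0441 0.1804] [-7.27 -0.15  0.79]
28.85 [0.5146 0.044  0.1804] [-7.58  0.36  0.56]
29.05 [0.5146 0.044  0.1804] [-7.29  0.19  0.66]
29.25 [0.5146 0.044  0.1804] [-6.92  0.73  0.93]
```

```bash
python3 -m pendant '[[-0.001,0,0,0,0],[-0.002,0,0,0,0],[-0.002,0,0.003,0,0],[-0.002,0,0.006,0,0],[-0.002,0,0.009,0,0],[-0.002,0,0.011,0,0],[-0.002,0,0.011,0,0]]'
```

```text
t: 29.95
position: [0.5145, 0.044, 0.1772]
tool_rot: [[1.0, -0.0, -0.002], [-0.0, -1.0, -0.0], [-0.002, 0.0, -1.0]]
wrist_force: [-5.3, 0.4, -0.0]
opening: 0.0516
grasp_force: 20.0
```

```bash
python3 -m pendant '[[-0.001,0,0.002,0,0],[-0.0015,0,0.003,0,0],[-0.0015,0,0.004,0,0],[-0.0015,0,0.004,0,0]]' ; python3 -m pendant '[[0,0,0,0,0],[0,0,0,0,0],[0,0,0,0,0]]' 3; python3 -m pendant '[[0,0,0,0,0.19],[0,0,0,0,0.22],[0,0,0,0,0.26],[0,0,0,0,0.32],[0,0,0,0,0.4],[0,0,0,0,0.6],[0,0,0,0,0.6],[0,0,0,0,0.6]]'
python3 - <<'E'
from h import *
im,d,W,i=grab("wrist");cv2.imwrite("pics/w7.png",im)
E
```

```text
t: 30.35
position: [0.5146, 0.044, 0.1764]
tool_rot: [[1.0, -0.0, -0.001], [-0.0, -1.0, -0.0], [-0.001, 0.0, -1.0]]
wrist_force: [-5.2, -0.4, -0.1]
opening: 0.0517
grasp_force: 20.0
t: 30.65
position: [0.5152, 0.0441, 0.1765]
tool_rot: [[1.0, -0.0, 0.0], [-0.0, -1.0, 0.0], [0.0, -0.0, -1.0]]
wrist_force: [-2.7, -0.1, -1.2]
opening: 0.052
grasp_force: 3.0
t: 31.45
position: [0.5152, 0.0441, 0.1766]
tool_rot: [[1.0, 0.0, 0.0], [0.0, -1.0, -0.0], [0.0, 0.0, -1.0]]
wrist_force: [0.2, 0.5, 0.8]
opening: 0.0704
grasp_force: 0.0
```

View pics/w7.png

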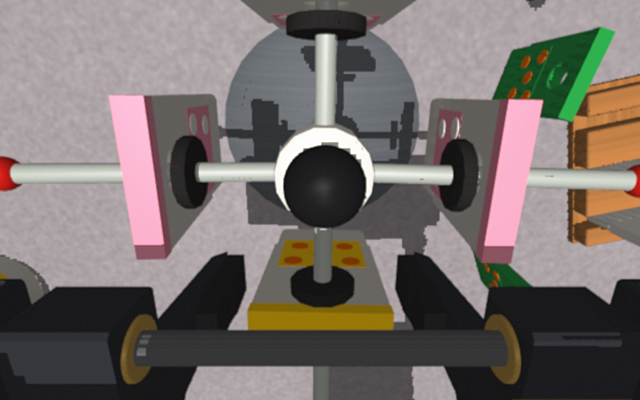

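The plaque hangs at about (320,300) with the collar against its face. The fingers are clear on both sides, so I retreat straight up.

```bash
python3 -m pendant '[[0,0,-0.02,0,0.6],[0,0,-0.06,0,0.6],[0,0,-0.12,0,0.6],[0,0,-0.2,0,0.6],[0,0,-0.3,0,0.6],[0,0,-0.4,0,0.6],[-0.1,0,-0.45,0,0.6],[-0.22,0,-0.45,0,0.6],[-0.32,0,-0.45,0,0.6],[-0.35,0,-0.45,0,0.6],[-0.35,0,-0.45,0,0.6],[-0.35,0,-0.45,0,0.6]]'
python3 - <<'E'
from h import *
im,d,W,i=grab("wrist");cv2.imwrite("pics/w8.png",im)
H,S,V=cv2.split(cv2.cvtColor(im,cv2.COLOR_BGR2HSV))
z=W[...,2]
m=(H>18)&(H<35)&(S>120)&(z>.2)&(z<.23);p=W[m];print("plaque top",np.median(p,0),p.min(0),p.max(0))
m=(((H<6)|(H>174))&(S>150)&(z>.19)&(z<.22)).astype(np.uint8)
n,l,s,c=cv2.connectedComponentsWithStats(m)
for j in range(1,n):
    if s[j,4]>30:print("tip",np.median(W[l==j],0).round(4))
im,d,W,i=grab("scene");cv2.imwrite("pics/s8.png",cv2.resize(im[130:330,130:400],None,fx=2.9,fy=2.9))
E
```

```text
t: 32.7
position: [0.411, 0.0441, 0.3123]
tool_rot: [[1.0, -0.0, 0.002], [-0.0, -1.0, 0.0], [0.002, -0.0, -1.0]]
wrist_force: [0.2, 0.1, -0.6]
opening: 0.0704
grasp_force: 0.0
plaque top [0.51555844 0.04536863 0.21552704] [0.51001444 0.0191445  0.20180472] [0.52266115 0.07108079 0.21807377]
tip [0.4577 0.0454 0.2096]
```

View pics/s8.png

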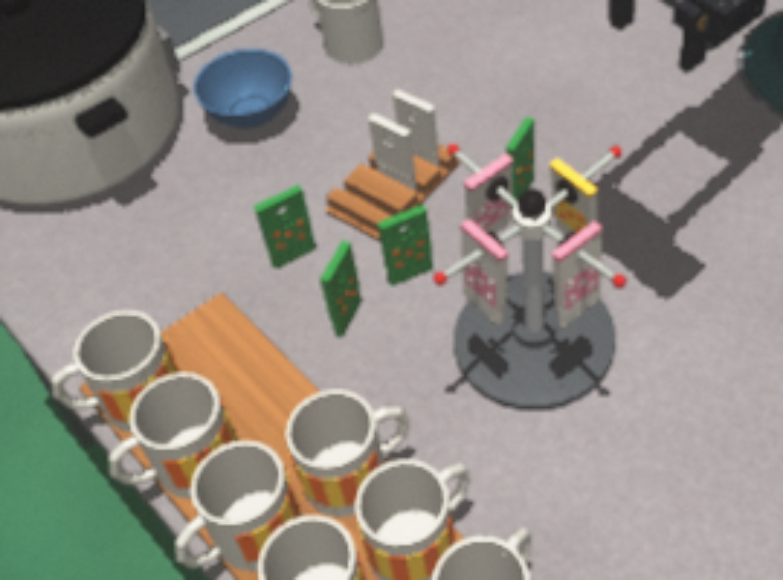

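The yellow-topped plaque hangs at about (573,180) on the branch that faces the robot. The three pink plaques and the two blanks are in place, and the gripper is clear, so I hand the job in.

```bash
python3 -c "
from station import ctrl
print(ctrl.job_done())"
```

```text
the job is handed in; nothing more can be done
None
```

The job is handed in at about 33 s. The empty branch points to the front within about 1°. The yellow-decal plaque was seated on the collar at about 7 N and released, and it hangs there quietly. The pink plaques, the blanks and the bowl looked undisturbed in the last pictures; no mug was approached or touched.

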